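# Stack and square three instrument cases

### The job

Build one column of the three grey cases in the stacking station: push the case on the feed ledge across, without lifting it, onto the case already standing in the station until it meets the end fence, then set the case from the bench gently on top of it, also up against the end fence. Then swing the sprung lever to its stop so that it squares the column against the back fence and let it return. Leave the bottle, the tip case and the fixture block where they are.

Things in the scene. Friction and masses are not known exactly. Their poses are not given: they have to be found in the camera images.
- station: aluminium stacking station, fixed to the bench. Origin on the bench under the centre of the squared column; x points away from the robot, y to the left (toward the end fence), z up. Base plate top at z = 8 mm. The cases of a squared column have their centres at x = 0, y = 0 and their undersides at z = 8, 40 and 72 mm
- back_fence (a point): middle of the back fence's inner face at its top edge: in the station frame x = +30, y = +7, z = 83 mm. The fence is an upright plate 6 mm thick from y = -49 to +63, with a flared lead-in at its -y end
- end_fence (a point): middle of the end fence's inner face at its top edge: in the station frame x = +2, y = +55, z = 83 mm. The fence is an upright plate 6 mm thick from x = -28 to +32
- feed_ledge (a point): centre of the feed ledge's top, an open aluminium table on two legs: in the station frame x = -3, y = -142, z = 42 mm; 90 mm wide (x), from y = -222 to -62. It is 2 mm higher than the top of the base case
- base_case: closed flat plastic instrument case, grey with a dark seam and lid panel, standing in the station as the bottom of the column, some mm short of the back fence. 60 (its x) x 110 (its y) x 32 (z) mm; origin at the centre of its underside; may be used either way round
- feed_case: closed flat plastic instrument case, grey with a dark seam and lid panel, lying on the feed ledge, long side roughly along the ledge. 60 (its x) x 110 (its y) x 32 (z) mm; origin at the centre of its underside; may be used either way round
- top_case: closed flat plastic instrument case, grey with a dark seam and lid panel, lying on the bench at the left. 60 (its x) x 110 (its y) x 32 (z) mm; origin at the centre of its underside; may be used either way round
- square_lever (a joint): hinge of the sprung lever at the station's front: 0 leaning toward the robot (rest), 0.65 upright at its stop (rad); a spring returns it. Hinge line along the station's y at x = -55, z = 14 mm. Its squaring plate (84 mm wide, up to z = 82) stands 61 mm from the back fence at the stop. Takes 4 to 7 N at the handle and a few N more for the cases
- lever_handle (a point): middle of the lever's black cross handle, a bar 70 mm long (along the station's y) and 16 mm thick, 130 mm from the hinge line; at rest about 117 mm up, at the stop 144 mm up. Pushed away from the robot
- bottle: solvent bottle, 62 mm across, 116 mm high; origin at the centre of its underside; a bystander
- tip_box: small blue tip case 36 x 71 x 17 mm; origin at the centre of its underside; a bystander, not for the column
- block: machined grey fixture block 40 x 60 x 22 mm; origin at the centre of its underside; a bystander

How it is judged:
By the outcome, as a careful person would: the job done as asked, in the order asked, and still so for the second after the job is handed in, with the robot touching nothing.
It also fails if it takes over 72 s, if anything falls off the work surface, if the arm or the gripper's body presses on something with over 40 N, if the wrist force passes 120 N, or if a joint passes its speed limit or range.

### The arm

A 6-joint arm with a two-finger parallel gripper is mounted at the origin on a cart in front of the work surface, level with it; the furniture and walls round the work are solid. World frame = base frame: x ahead of the robot, y to its left, z up, the work surface at z = 0. Lengths are in m, angles in rad, forces in N, time in s.
With the tool pointing down it reaches from about 0.35 to 0.775 m from the base axis. Payload 7.3 kg.
Tool frame: the origin (TCP) lies midway between the tips of the shut fingers; the grasp point (between the pads) lies 19 mm behind it; z points along the fingers, y is the line along which they close (so a half turn about z gives the same grasp; the last joint's range is limited). The gripper opens to 92 mm and grips with 3 to 60 N. Pads are 19 mm wide; open, the fingers measure 130 mm over their backs; the gripper's body (75 mm by 190 mm) begins 47 mm behind the grasp point.
Start: joints at [-1.263, 0.342, 1.524, -0, 1.275, -0.146], TCP at [0.23, -0.472, 0.193] pointing down, gripper open.
Joint ranges: [-2.53, 2.53], [-0.77, 2.02], [0.04, 2.7], [-1, 4.14], [0.28, 2.66], [-3.11, 3.11]. Speed limits (rad/s): [2.57, 2.57, 3.14, 3.14, 3.14, 3.14].

### API

Orientations are given as a unit quaternion [x, y, z, w].
In Python, from workcell import * gives the robot as it stands. The module is installed in compiled form; this text tells all that it offers.
- The arm moves only by the tool drive_tool, never from a script. Its argument "increments" is a list of rows, each a list of 2 entries, a list of its own where there are three numbers: the shift along the tool's x, y, z scaled (see below), then the turn, a rotation vector about the tool's x, y, z scaled (see below). In form: [[[dx, dy, dz], [wx, wy, wz]], ...]. A call has exactly 10 rows; each row is the pose to reach, as a shift and turn from the pose commanded when the call began, along the tool's axes at that moment; what a row does not reach only later rows make up. The controller multiplies each number of a shift by 120 mm and each number of a turn by 90 degrees. A row lasts 1/8 s, in which the tool goes at most 62.5 mm and 10.7 degrees, less where a joint would pass 70% of its speed; a pose out of reach is approached as far as the arm can. A call with a number of a shift or a turn outside -1 to 1 is refused whole. A call with a gripper value outside its range is refused whole. "fingers" is the closure, from -1 (fully open) to 1 (shut), set as the call begins (left out, the last holds). The fingers move at their own pace and stop on an object; "grip_force" is the grip in N (left out, the last holds). Time passes only in rows, so rows that repeat a pose let the fingers close, or fill a call up. It gives the time, the measured TCP pose, the force, the opening and the grip force at its end, in the units of the state.
- sense(): the state, without advancing time (a new reading comes with each control period).
- get_image(name): name is "side" or "top"; returns a dict with "img" (384x512x3 uint8, red, green, blue), "range_z" (384x512 float32, m along the optical axis (not along the pixel's ray), 0 where there is no reading), "vertical_fov" (degrees; the focal length in pixels is half the picture's height over the tangent of half this angle, whatever the lens; pixels are square), "cx", "cy" (the principal point, pixels), "k1" (the pictures are not rectified: a ray, as slopes to the right and down, at radius r is drawn at 1 + k1 r^2 times it, then the intrinsics apply), "view" (4x4, takes a point from world to camera coordinates). Camera axes: x right, y up, looking along -z (the intrinsics and any distortion apply to the point x, -y, -z); pixel columns grow to the right and rows downward; lengths in m; the calibration is good to about 2 mm. A picture is of the moment at which its call begins.
- sign_off(): hands the job in; it is judged then, once.
Trained networks look in the newest picture that a camera, given by its name, has taken for a name from the list of things; names that differ only in an ending like _2 or _b are one class to them, and where a whole thing is asked for, a point or a joint stands for the part that bears it (a point fixed in the world has none). Each returns a list of dicts, best first, with "score" (0 to 1); they miss things now and then, are a little off and sometimes report something else, mostly with a low value. They report only what shows in the picture. A call takes as long as a camera call.
- recognise(camera, thing): "at" ([column, row] in pixels, amid what is visible of it).
- outline_of(camera, thing): "mask" (384x512 bool, what is visible of it) and "at" ([column, row] in pixels, amid what is visible of it).
The state is a dict: "time_s": time; "joint_positions": joint angles; "dq": joint speeds; "tau": joint torques, N m; "position": TCP position; "orientation": TCP orientation; "wrist_force": force on the tool from outside, world axes, zero at the start; "ft_torque": the same for the moment, N m; "width": opening from 0.0 (shut) to 1.0 (fully open); "gripper_force": force on a finger pad.
Only numpy, scipy, OpenCV 4.12 (cv2) and the standard library are available. Lean on these libraries where they do the work, as an engineer would, in place of code of your own. Each camera call takes 0.05 s, during which the arm holds its last target. There are 200 camera calls.

## Working session

There is one attempt and no reset: what is moved stays moved. The work goes in short steps, Python scripts to look and compute and a tool call to move; the robot and the scene stay as the last step left them, time stands still between calls to the robot, and variables do not carry over. Pictures are saved under pics/ and viewed, at most 10 in all, crops included, and the job is handed in when it is done.

Besides the shell and the picture viewer there is one more tool, called after "Emit:" by a JSON object that holds its "method" and its "body", one argument or row to a line. drive_tool: Moves the arm, as the interface text tells. Shifts and turns lie within -1 to 1; 1 stands for 120 mm of shift or 90 degrees of turn. Its arguments: {"type":"object","properties":{"increments":{"type":"array"},"fingers":{"type":"number"},"grip_force":{"type":"number"}},"required":["increments"]}

```bash
mkdir -p pics
cat > h.py <<'E'
from workcell import *
import numpy as np, cv2
def cam(n):
    d=get_image(n); d['name']=n; return d
def save(d,f): cv2.imwrite('pics/'+f,d['img'][:,:,::-1])
def K(d):
    f=d['img'].shape[0]/2/np.tan(np.radians(d['vertical_fov'])/2)
    return np.array([[f,0,d['cx']],[0,f,d['cy']],[0,0,1.]])
def cloud(d):
    H,W=d['range_z'].shape
    u,v=np.meshgrid(np.arange(W),np.arange(H))
    k=K(d); 
    p=np.stack([(u-k[0,2])/k[0,0],(v-k[1,2])/k[1,1]],-1).astype(float)
    q=p.copy()
    for _ in range(20):
        q=p/(1+d['k1']*(q**2).sum(-1,keepdims=True))
    z=d['range_z'].astype(float)
    c=np.stack([q[...,0]*z,-q[...,1]*z,-z,np.ones_like(z)],-1)
    w=c@np.linalg.inv(d['view']).T
    w=w[...,:3]; w[z<=0]=np.nan
    return w
def proj(d,P):
    c=d['view']@np.append(P,1); s=np.array([c[0],-c[1]])/-c[2]
    s=s*(1+d['k1']*(s@s)); k=K(d); return k[0,0]*s[0]+k[0,2],k[1,1]*s[1]+k[1,2]
E
python3 - <<'E'
from h import *
for n in ('top','side'):
    d=cam(n); save(d,n+'0.png'); w=cloud(d)
    np.savez(n+'0.npz',w=w,img=d['img'])
    print(n,d['k1'],np.linalg.inv(d['view'])[:3,3])
    for t in ('station','base_case','feed_case','top_case','square_lever','lever_handle','bottle','tip_box','block'):
        for o in outline_of(n,t)[:4]:
            m=o['mask']; p=w[m]; p=p[~np.isnan(p[:,0])]
            if len(p)==0: continue
            zt=np.percentile(p[:,2],95); q=p[p[:,2]>zt-.006]
            r=cv2.minAreaRect((q[:,:2]*1000).astype(np.float32))
            print(t,round(o['score'],2),np.round(o['at']),m.sum(),'ztop',round(zt,4),'rect',np.round(r[0],1),np.round(r[1],1),round(r[2],1))
print(sense())
E
```

```text
top -0.060065420336257086 [ 0.38088847 -0.00749553  1.48264569]
station 0.85 [260. 206.] 1699 ztop 0.1192 rect [429.9  55.3] [67.  17.6] 53.4
base_case 0.62 [261. 189.] 652 ztop 0.0442 rect [529.  -24.1] [109.1  59. ] 53.3
feed_case 0.84 [291. 216.] 677 ztop 0.0777 rect [ 446.4 -125.1] [107.5  59.4] 56.0
top_case 0.77 [172. 231.] 703 ztop 0.0354 rect [404.5 254.2] [108.6  58.5] 0.1
square_lever 0.72 [242. 204.] 484 ztop 0.1252 rect [428.4  56. ] [66.4 13.9] 53.9
lever_handle 0.65 [243. 206.] 512 ztop 0.1252 rect [429.   56.7] [68.3 14.9] 54.8
bottle 0.72 [129. 162.] 491 ztop 0.1129 rect [613.3 385.7] [59.2 56.2] 1.8
tip_box 0.6 [212. 224.] 209 ztop 0.0203 rect [425.3 123. ] [31.9 66.5] 80.0
block 0.77 [375. 232.] 240 ztop 0.0316 rect [ 384.7 -398.3] [60.5 38.4] 85.1
side -0.10844259279261755 [ 0.36481997 -1.35046192  0.62544977]
station 0.97 [240. 218.] 1359 ztop 0.1065 rect [431.6  52.6] [66.4 26.7] 57.2
feed_case 0.69 [229. 217.] 591 ztop 0.0764 rect [ 446.5 -123.9] [116.3  63.3] 55.2
top_case 0.75 [210. 186.] 275 ztop 0.0346 rect [412.3 166.1] [ 84.3 261.4] 15.2
top_case 0.33 [214
[... 619 characters left out ...]

{'time_s': 1.0, 'joint_positions': array([-1.26299580e+00,  3.41982795e-01,  1.52408496e+00,  1.27721000e-05,
        1.27539991e+00, -1.45998839e-01]), 'dq': array([ 0.00026292,  0.00011389,  0.00044511, -0.00083702, -0.00069498,
        0.00092435]), 'tau': array([-1.02097125e-03, -4.31138349e+01, -2.44479579e+01,  7.17081386e-02,
        4.83055331e-02,  4.77505566e-06]), 'position': array([ 0.23018524, -0.47188143,  0.1926547 ]), 'orientation': array([9.74368933e-01, 2.24955947e-01, 1.11400716e-05, 6.17981404e-05]), 'wrist_force': array([ 0.03783853,  0.56479653, -0.22149911]), 'ft_torque': array([ 0.01901345, -0.01095125, -0.02296637]), 'gripper_force': 0.0, 'width': 1.001888405180635}
```

View pics/top0.png

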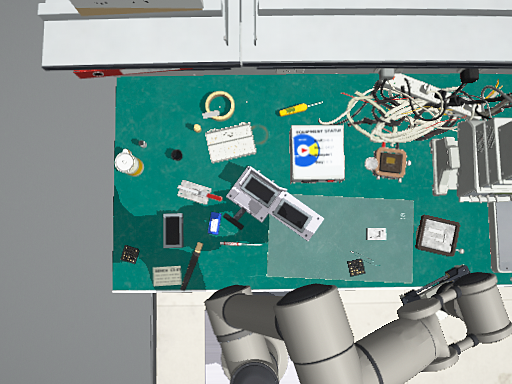

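View pics/side0.png

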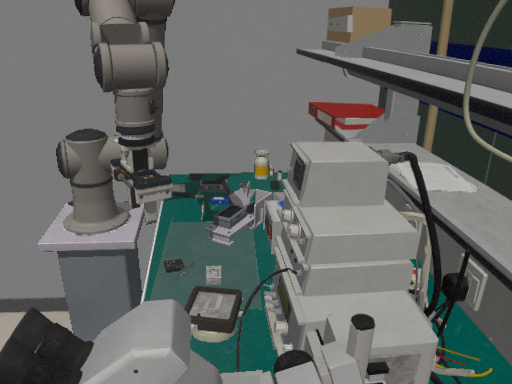

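```bash
cat > fit.py <<'E'
from h import *
from scipy.optimize import minimize
def rays(d):
    H,W=d['range_z'].shape; k=K(d); u,v=np.meshgrid(np.arange(W),np.arange(H))
    p=np.stack([(u-k[0,2])/k[0,0],(v-k[1,2])/k[1,1]],-1).astype(float); q=p.copy()
    for _ in range(20): q=p/(1+d['k1']*(q**2).sum(-1,keepdims=True))
    dc=np.stack([q[...,0],-q[...,1],-np.ones((H,W))],-1)
    T=np.linalg.inv(d['view']); return T[:3,3],dc@T[:3,:3].T   # param t = range_z
def box(o,D,pose,lo,hi):
    x,y,a=pose; c,s=np.cos(a),np.sin(a); R=np.array([[c,s,0],[-s,c,0],[0,0,1]])
    oo=R@(o-np.array([x,y,0])); dd=D@R.T+1e-12
    t1=(lo-oo)/dd; t2=(hi-oo)/dd
    tn=np.minimum(t1,t2).max(-1); tf=np.maximum(t1,t2).min(-1)
    return np.where((tn<tf)&(tn>0),tn,np.inf)
mm=lambda *a: np.array(a)/1000.
ST=[(mm(-48,-222,38),mm(42,-62,42)),(mm(30,-49,0),mm(36,63,83)),(mm(-28,55,0),mm(32,61,83)),(mm(-30,-55,0),mm(36,61,8))]
CASE=lambda z:[(mm(-30,-55,z),mm(30,55,z+32))]
def fit(cams,groups,p0,mask,trunc=.02,free=None):
    # groups: list of (box list); p0: n x 3 poses
    data=[]
    for d in cams:
        o,D=rays(d); w=cloud(d); m=mask(w,d)&(d['range_z']>0); data.append((o,D[m],d['range_z'][m].astype(float)))
    sc=np.array([.01,.01,.1])
    def cost(v):
        P=np.asarray(p0)+v.reshape(-1,3)*sc; c=0
        for o,D,z in data:
            t=-o[2]/D[:,2]
            for p,g in zip(P,groups):
                for lo,hi in g: t=np.minimum(t,box(o,D,p,lo,hi))
            e=np.abs(t-z); c+=np.minimum(e,trunc).sum()/len(z)
        return c*1000
    v=np.zeros(3*len(groups)); best=None
    for it in range(4):
        r=minimize(cost,v,method='Powell',options=dict(xtol=1e-3,ftol=1e-7)); v=r.x
    return np.asarray(p0)+v.reshape(-1,3)*sc,r.fun
E
python3 - <<'E'
from fit import *
T=cam('top'); S=cam('side')
img=cv2.resize(T['img'][165:250,150:330],None,fx=4.4,fy=4.4,interpolation=cv2.INTER_CUBIC); cv2.imwrite('pics/crop0.png',img[:,:,::-1])
yaw=np.radians(-37)
p0=[[.532,-.028,yaw],[.529,-.024,yaw],[.446,-.125,yaw]]
g=[ST,CASE(8),CASE(42)]
def mask(w,d):
    c,s=np.cos(yaw),np.sin(yaw); X=(w[...,0]-.532)*c+(w[...,1]+.028)*s; Y=-(w[...,0]-.532)*s+(w[...,1]+.028)*c
    return (X>-.07)&(X<.06)&(Y>-.25)&(Y<.09)&~((X<-.04)&(Y>-.06))
def show(n,P,f):
    print(n,round(f,2))
    for p in P: print('  ',np.round(p[:2]*1000,1),round(np.degrees(p[2]),2))
for n,c in (('top',[T]),('side',[S]),('both',[T,S])):
    P,f=fit(c,g,p0,mask); show(n,P,f)
def mk(w,d): return (abs(w[...,0]-.404)<.06)&(abs(w[...,1]-.254)<.08)
for n,c in (('top',[T]),('side',[S])):
    P,f=fit(c,[CASE(0)],[[.404,.254,0]],mk); show('topcase '+n,P,f)
# heights
for d,t in ((T,'top'),):
    w=cloud(d)
    for nm,c in (('feed',(.446,-.125)),('base',(.525,-.03)),('topc',(.404,.254)),('bench',(.40,.19)),('handle',(.429,.056))):
        m=np.hypot(w[...,0]-c[0],w[...,1]-c[1])<.012; print(nm,m.sum(),np.round(np.nanmedian(w[m],0),4))
E
```

```text
top 3.57
   [534.3 -25.4] -36.38
   [529.1 -24.3] -35.78
   [ 446.6 -125.5] -34.2
side 7.58
   [532.8 -23. ] -36.24
   [527.4 -23.8] -36.31
   [ 445.7 -122.3] -34.42
both 11.84
   [534.  -25.3] -36.32
   [529.1 -24.3] -35.81
   [ 445.8 -123.6] -34.54
topcase top 8.07
   [419.1 280.6] -0.05
topcase side 6.93
   [381.2 281.7] -0.98
feed 45 [ 0.4457 -0.1252  0.0723]
base 44 [ 0.5249 -0.0306  0.0399]
topc 45 [0.4042 0.2543 0.0307]
bench 43 [ 0.4008  0.1886 -0.0005]
handle 50 [0.4305 0.0557 0.1221]
```

View pics/crop0.png

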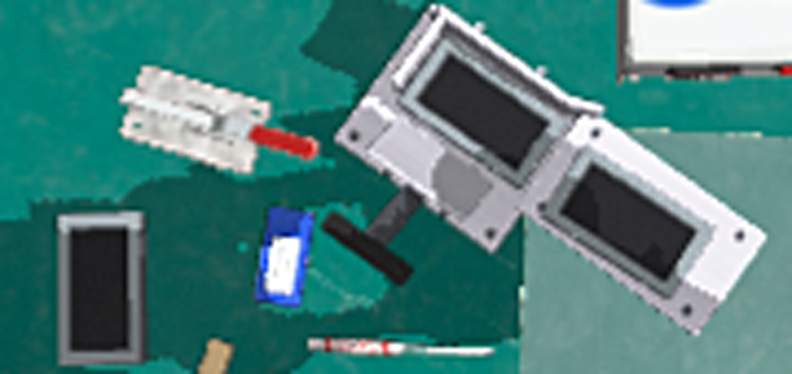

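```bash
cat > pl.py <<'E'
from fit import *
from scipy.spatial.transform import Rotation as R
SX,SY,SA=534.3,-25.4,-36.35
def st(x,y,z):
    a=np.radians(SA); return np.array([SX+x*np.cos(a)-y*np.sin(a),SY+x*np.sin(a)+y*np.cos(a),z])/1000
def inst(P):
    a=np.radians(SA); d=np.asarray(P[:2])*1000-[SX,SY]
    return np.round([d[0]*np.cos(a)+d[1]*np.sin(a),-d[0]*np.sin(a)+d[1]*np.cos(a),P[2]*1000],1)
def plan(tgt,yaw,start=None):
    s=sense(); q=R.from_quat(s['orientation']); p=s['position']
    T=R.from_euler('xz',[180,yaw],degrees=True)
    print('shift',np.round(q.inv().apply(np.asarray(tgt)-p)/.12,3),'turn',np.round((q.inv()*T).as_rotvec()/(np.pi/2),4),'st',inst(p),'yaw',np.round(np.degrees(np.arctan2(*q.as_matrix()[[1,0],0])),2),'F',np.round(s['wrist_force'],1),'t',round(s['time_s'],2),'w',round(s['width'],3))
E
python3 - <<'E'
from pl import *
np.set_printoptions(suppress=True)
yw=90+SA
for P in (st(-11,-214,140),st(-11,-214,48)): plan(P,yw)
T=cam('top');S=cam('side')
def mk(w,d): return (abs(w[...,0]-.404)<.08)&(abs(w[...,1]-.254)<.06)
for c in (T,S):
    P,f=fit([c],[CASE(0)],[[.404,.254,np.pi/2]],mk); print(np.round(P[0][:2]*1000,1),np.degrees(P[0][2]),f)
E
```

```text
shift [ 2.287 -1.487  0.438] turn [ 0.     -0.     -0.3072] st [  19.7 -539.8  192.6] yaw 26.0 F [-0.9  0.5  0.3] t 1.1 w 0.999
shift [ 2.287 -1.487  1.205] turn [ 0.     -0.     -0.3072] st [  19.7 -539.8  192.6] yaw 26.0 F [-0.9  0.5  0.3] t 1.1 w 0.999
[403.9 255.1] 90.20947134964577 2.9041720780176266
[403.1 257.9] 91.10334975611397 3.70930962117001
```

Emit:
{"method": "drive_tool", "body": {
  "increments": [
    [[0.15, -0.1, 0.02], [0, 0, -0.05]],
    [[0.35, -0.25, 0.05], [0, 0, -0.13]],
    [[0.6, -0.4, 0.1], [0, 0, -0.21]],
    [[0.8, -0.55, 0.15], [0, 0, -0.27]],
    [[0.95, -0.65, 0.18], [0, 0, -0.307]],
    [[1, -0.75, 0.2], [0, 0, -0.307]],
    [[1, -0.85, 0.2], [0, 0, -0.307]],
    [[1, -0.95, 0.2], [0, 0, -0.307]],
    [[1, -1, 0.2], [0, 0, -0.307]],
    [[1, -1, 0.2], [0, 0, -0.307]]
  ],
  "fingers": 0.565
}}

```text
time_s: 2.45
position: [0.2852, -0.3115, 0.1689]
orientation: [0.893, 0.451, 0.0, 0.0]
wrist_force: [-0.9, -0.9, 0.3]
width: 0.217
gripper_force: 0.0
```

Run:
```python
from pl import *
np.set_printoptions(suppress=True)
plan(st(-11,-214,140),90+SA);plan(st(-11,-214,48),90+SA)
```

```text
shift [1.368 0.166 0.24 ] turn [ 0.0004  0.0002 -0.0006] st [ -31.1 -378.1  168.9] yaw 53.59 F [-0.9 -0.9  0.3] t 2.45 w 0.217
shift [1.368 0.165 1.007] turn [ 0.0004  0.0002 -0.0006] st [ -31.1 -378.1  168.9] yaw 53.59 F [-0.9 -0.9  0.3] t 2.45 w 0.217
```

Emit:
{"method": "drive_tool", "body": {
  "increments": [
    [[0.1, 0.03, 0.02], [0, 0, 0]],
    [[0.3, 0.07, 0.07], [0, 0, 0]],
    [[0.5, 0.12, 0.13], [0, 0, 0]],
    [[0.7, 0.166, 0.2], [0, 0, 0]],
    [[0.88, 0.166, 0.24], [0, 0, 0]],
    [[1, 0.166, 0.3], [0, 0, 0]],
    [[1, 0.166, 0.36], [0, 0, 0]],
    [[1, 0.166, 0.4], [0, 0, 0]],
    [[1, 0.166, 0.4], [0, 0, 0]],
    [[1, 0.166, 0.4], [0, 0, 0]]
  ]
}}

```text
time_s: 3.7
position: [0.3725, -0.2271, 0.1208]
orientation: [0.893, 0.451, 0.0, 0.0]
wrist_force: [0.8, 0.3, -0.1]
width: 0.219
gripper_force: 0.0
```

Emit:
{"method": "drive_tool", "body": {
  "increments": [
    [[0.06, 0, 0.1], [0, 0, 0]],
    [[0.15, 0, 0.2], [0, 0, 0]],
    [[0.25, 0, 0.3], [0, 0, 0]],
    [[0.33, 0, 0.4], [0, 0, 0]],
    [[0.36, 0, 0.5], [0, 0, 0]],
    [[0.36, 0, 0.57], [0, 0, 0]],
    [[0.36, 0, 0.6], [0, 0, 0]],
    [[0.36, 0, 0.6], [0, 0, 0]],
    [[0.36, 0, 0.6], [0, 0, 0]],
    [[0.36, 0, 0.6], [0, 0, 0]]
  ]
}}

```text
time_s: 4.95
position: [0.3984, -0.1921, 0.0489]
orientation: [0.893, 0.451, 0.0, 0.0]
wrist_force: [0.4, -1.1, 0.4]
width: 0.22
gripper_force: 0.0
```

Run:
```python
from pl import *
np.set_printoptions(suppress=True)
plan(st(-11,-214,48),90+SA);plan(st(-11,-197,48),90+SA);plan(st(-6,-74,48),90+SA)
```

```text
shift [ 0.007 -0.003  0.008] turn [ 0.0005  0.0001 -0.0004] st [ -10.7 -214.8   48.9] yaw 53.62 F [ 0.4 -1.1  0.4] t 4.95 w 0.22
shift [ 0.148 -0.003  0.008] turn [ 0.0005  0.0001 -0.0004] st [ -10.7 -214.8   48.9] yaw 53.62 F [ 0.4 -1.1  0.4] t 4.95 w 0.22
shift [1.173 0.038 0.008] turn [ 0.0005  0.0001 -0.0004] st [ -10.7 -214.8   48.9] yaw 53.62 F [ 0.4 -1.1  0.4] t 4.95 w 0.22
```

Push: approach and slide most of the way.

Emit:
{"method": "drive_tool", "body": {
  "increments": [
    [[0.06, 0, 0], [0, 0, 0]],
    [[0.12, 0, 0], [0, 0, 0]],
    [[0.16, 0, 0], [0, 0, 0]],
    [[0.2, 0.002, 0], [0, 0, 0]],
    [[0.25, 0.005, 0], [0, 0, 0]],
    [[0.31, 0.008, 0], [0, 0, 0]],
    [[0.37, 0.011, 0], [0, 0, 0]],
    [[0.43, 0.013, 0], [0, 0, 0]],
    [[0.49, 0.016, 0], [0, 0, 0]],
    [[0.54, 0.018, 0], [0, 0, 0]]
  ]
}}

```text
time_s: 6.2
position: [0.4387, -0.1405, 0.0486]
orientation: [0.892, 0.451, 0.0, 0.0]
wrist_force: [1.1, -0.1, -0.3]
width: 0.22
gripper_force: 0.0
```

Emit:
{"method": "drive_tool", "body": {
  "increments": [
    [[0.05, 0.003, 0], [0, 0, 0]],
    [[0.1, 0.006, 0], [0, 0, 0]],
    [[0.15, 0.009, 0], [0, 0, 0]],
    [[0.2, 0.012, 0], [0, 0, 0]],
    [[0.25, 0.014, 0], [0, 0, 0]],
    [[0.3, 0.016, 0], [0, 0, 0]],
    [[0.35, 0.018, 0], [0, 0, 0]],
    [[0.4, 0.02, 0], [0, 0, 0]],
    [[0.44, 0.022, 0], [0, 0, 0]],
    [[0.48, 0.022, 0], [0, 0, 0]]
  ]
}}

```text
time_s: 7.45
position: [0.4749, -0.0959, 0.0486]
orientation: [0.892, 0.451, -0.0, 0.0]
wrist_force: [0.6, -0.7, 0.0]
width: 0.212
gripper_force: 0.0
```

Run:
```python
from pl import *
np.set_printoptions(suppress=True)
plan(st(-5.5,-64.5,48),90+SA)
T=cam('top')
cv2.imwrite('pics/c1.png',cv2.resize(T['img'][150:250,200:330],None,fx=5,fy=5,interpolation=cv2.INTER_CUBIC)[:,:,::-1])
```

```text
shift [0.229 0.005 0.005] turn [ 0.      0.     -0.0002] st [ -6.1 -92.   48.6] yaw 53.63 F [ 0.6 -0.7  0. ] t 7.45 w 0.212
```

View pics/c1.png

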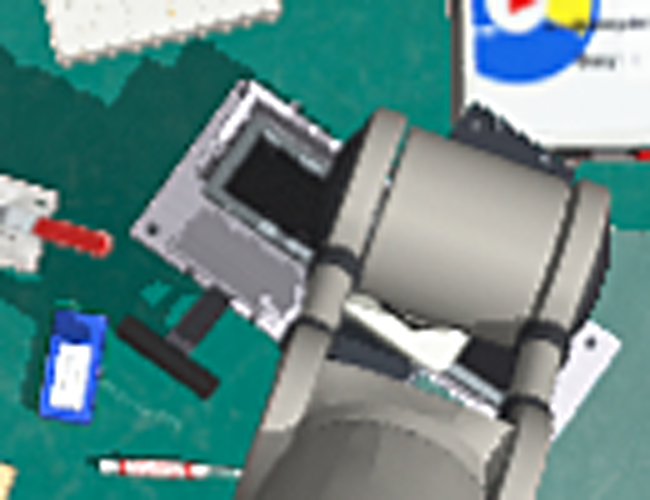

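Run:
```python
from pl import *
np.set_printoptions(suppress=True,linewidth=150)
T=cam('top');S=cam('side');
for d in(T,S):
    w=cloud(d).reshape(-1,3); w=w[~np.isnan(w[:,0])]
    a=np.radians(SA); D=w[:,:2]*1000-[SX,SY]; X=D[:,0]*np.cos(a)+D[:,1]*np.sin(a);Y=-D[:,0]*np.sin(a)+D[:,1]*np.cos(a);Z=w[:,2]*1000
    for yy in range(-230,70,20):
        print(yy,[ (lambda m:int(np.median(Z[m])) if m.sum() else None)((abs(X-xx)<6)&(abs(Y-yy)<10)) for xx in range(-42,40,12)])
```

```text
-230 [4, 6, 6, 6, 4, 5, 4]
-210 [None, 39, 40, 42, 41, 41, 41]
-190 [37, None, None, None, 43, 43, 42]
-170 [70, 74, 73, 245, 421, 420, None]
-150 [433, 439, 435, 441, 443, 439, 436]
-130 [247, 424, 435, 441, 442, 441, 436]
-110 [404, 431, 438, 442, 441, 438, 430]
-90 [418, 435, 440, 441, 439, 434, 423]
-70 [429, 438, 441, 441, 437, 431, 419]
-50 [438, 443, 444, 441, 436, 424, 409]
-30 [412, 425, 432, 434, 434, 424, None]
-10 [36, 38, 39, 40, 39, 38, 53]
10 [37, 36, 37, 39, 39, 39, 61]
30 [35, 37, 38, 39, 40, 39, 57]
50 [9, 38, 39, 41, 42, 40, 69]
-230 [6, 7, 6, 6, 6, 7, 6]
-210 [27, 23, 18, 23, 21, 24, 17]
-190 [49, 59, 54, 57, 55, 54, 42]
-170 [445, 407, 397, 399, 396, 60, 8]
-150 [445, 408, 390, 381, 389, 388, 395]
-130 [168, 249, 284, 286, 287, 256, 159]
-110 [207, 185, 167, 205, 201, 256, 290]
-90 [75, 76, 113, 76, 209, 106, 299]
-70 [439, 441, 158, 441, 213, 186, 190]
-50 [440, 444, 443, 441, 364, 393, 54]
-30 [None, None, 39, 42, 368, 406, 49]
-10 [None, 41, 41, 41, 42, None, 63]
10 [39, 40, 40, 41, None, None, 75]
30 [39, 41, 41, None, None, None, 79]
50 [33, 46, 57, 68, 74, 82, 75]
```

Run:
```python
from pl import *
S=cam('side')
print(proj(S,sense()['position']),proj(S,st(0,-187,42)),proj(S,st(0,-77,74)))
cv2.imwrite('pics/c2.png',cv2.resize(S['img'][150:260,180:310],None,fx=5,fy=5,interpolation=cv2.INTER_CUBIC)[:,:,::-1])
```

```text
(np.float64(238.45604160620698), np.float64(214.47740962242554)) (np.float64(223.85478837396377), np.float64(227.87973435267142)) (np.float64(242.63673433365489), np.float64(206.03671698583244))
```

View pics/c2.png

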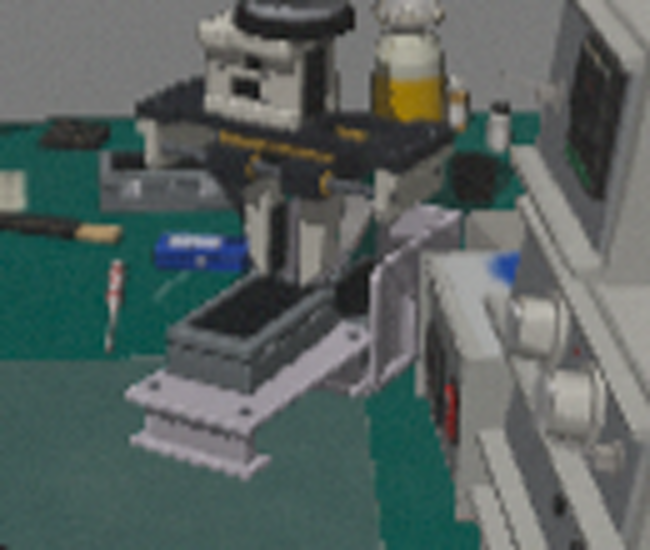

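Run:
```python
from pl import *
np.set_printoptions(suppress=True,linewidth=150)
S=cam('side'); w=cloud(S); o=np.load('side0.npz'); w0=o['w']
for W,n in((w0,'before'),(w,'now')):
    print(n)
    for r in range(200,236,3): print(r,[tuple(inst(W[r,c])) if W[r,c,2]<.2 else '-' for c in (216,224,232,240)])
for t in('feed_case','base_case'):
    for o in outline_of('side',t)[:2]:
        p=w[o['mask']]; print(t,o['score'],o['at'],o['mask'].sum())
```

```text
before
200 [(np.float64(-182.9), np.float64(38.3), np.float64(13.2)), (np.float64(-156.5), np.float64(51.6), np.float64(14.5)), (np.float64(-65.1), np.float64(-38.0), np.float64(66.7)), (np.float64(-59.6), np.float64(4.9), np.float64(52.8))]
203 [(np.float64(-183.5), np.float64(38.9), np.float64(0.9)), (np.float64(-155.0), np.float64(49.3), np.float64(3.7)), (np.float64(-79.1), np.float64(-15.8), np.float64(44.5)), (np.float64(-53.2), np.float64(-5.5), np.float64(46.7))]
206 [(np.float64(-166.2), np.float64(13.5), np.float64(2.2)), (np.float64(-141.7), np.float64(29.0), np.float64(2.2)), (np.float64(-25.9), np.float64(-99.9), np.float64(76.5)), (np.float64(-5.6), np.float64(-84.1), np.float64(75.4))]
209 [(np.float64(-154.9), np.float64(-3.1), np.float64(-0.8)), (np.float64(-37.5), np.float64(-128.8), np.float64(74.0)), (np.float64(-13.6), np.float64(-119.3), np.float64(76.2)), (np.float64(5.8), np.float64(-102.8), np.float64(74.6))]
212 [(np.float64(-139.1), np.float64(-26.2), np.float64(0.0)), (np.float64(-22.3), np.float64(-151.9), np.float64(76.2)), (np.float64(-2.3), np.float64(
[... 3967 characters left out ...]
.5), np.float64(-185.4), np.float64(44.2)), (np.float64(19.9), np.float64(-172.2), np.float64(44.1)), (np.float64(41.2), np.float64(-160.4), np.float64(44.7))]
230 [(np.float64(-10.7), np.float64(-213.5), np.float64(43.2)), (np.float64(6.8), np.float64(-196.6), np.float64(40.7)), (np.float64(31.4), np.float64(-190.4), np.float64(44.7)), (np.float64(12.7), np.float64(-113.0), np.float64(6.8))]
233 [(np.float64(-14.2), np.float64(-208.8), np.float64(30.1)), (np.float64(20.3), np.float64(-217.0), np.float64(43.1)), (np.float64(38.1), np.float64(-201.0), np.float64(41.0)), (np.float64(24.3), np.float64(-132.0), np.float64(7.4))]
feed_case 0.92 [229.1, 215.0] 577
base_case 0.59 [253.2, 207.7] 108
```

Emit:
{"method": "drive_tool", "body": {
  "increments": [
    [[0, 0, -0.1], [0, 0, 0]],
    [[0, 0, -0.2], [0, 0, 0]],
    [[-0.1, 0, -0.4], [0, 0, 0]],
    [[-0.3, 0, -0.4], [0, 0, 0]],
    [[-0.5, 0, -0.4], [0, 0, 0]],
    [[-0.7, 0, -0.4], [0, 0, 0]],
    [[-0.85, 0, -0.4], [0, 0, 0]],
    [[-0.95, 0, -0.4], [0, 0, 0]],
    [[-1, 0, -0.4], [0, 0, 0]],
    [[-1, 0, -0.4], [0, 0, 0]]
  ]
}}

```text
time_s: 9.05
position: [0.4036, -0.1928, 0.0968]
orientation: [0.893, 0.451, 0.0, 0.0]
wrist_force: [0.7, 0.2, 0.7]
width: 0.216
gripper_force: 0.0
```

Run:
```python
from pl import *
np.set_printoptions(suppress=True,linewidth=150)
plan(st(-11,-212,48),90+SA)
S=cam('side'); p=sense()['position']; u,v=proj(S,p); print(u,v)
w=cloud(S)
for r in range(int(v)-34,int(v)+8,2): print(r,[tuple(float(q) for q in inst(w[r,c])) for c in range(int(u)-8,int(u)+9,4)])
cv2.imwrite('pics/c3.png',cv2.resize(S['img'][150:260,180:310],None,fx=5,fy=5,interpolation=cv2.INTER_CUBIC)[:,:,::-1])
```

```text
shift [ 0.003 -0.042  0.407] turn [ 0.0003 -0.     -0.0005] st [  -6.  -212.3   96.8] yaw 53.61 F [0.7 0.2 0.7] t 9.05 w 0.216
217.34833175914082 213.92699710725742
179 [(-11.8, -242.8, 214.4), (9.2, -253.4, 221.8), (17.0, -245.4, 220.8), (27.6, -241.4, 221.7), (33.4, -230.2, 219.4)]
181 [(-14.4, -239.4, 206.9), (4.5, -246.8, 212.9), (19.0, -248.4, 216.3), (33.8, -250.8, 220.0), (31.0, -226.7, 212.0)]
183 [(-23.2, -227.2, 195.3), (7.0, -250.6, 208.7), (20.0, -249.9, 211.1), (33.5, -250.4, 214.0), (40.7, -241.5, 212.7)]
185 [(-24.8, -225.2, 188.3), (3.3, -245.5, 200.4), (21.4, -252.2, 206.3), (31.3, -247.2, 206.7), (27.3, -221.1, 197.6)]
187 [(-26.8, -222.6, 180.8), (-24.0, -206.5, 176.3), (-239.2, 127.9, 23.9), (14.3, -222.0, 189.2), (29.9, -225.1, 193.4)]
189 [(-26.2, -223.7, 175.2), (-18.7, -214.3, 173.7), (-241.4, 131.0, 14.0), (15.0, -223.0, 183.6), (24.1, -216.3, 183.3)]
191 [(-24.9, -225.6, 169.9), (-18.7, -214.4, 167.5), (-245.7, 137.1, 2.7), (15.3, -223.7, 177.8), (19.8, -209.8, 174.1)]
193 [(-28.1, -221.3, 161.5), (-16.8, -217.3, 162.6), (-235.7, 122.4, 1.3), (15.5, -224.0, 
[... 852 characters left out ...]
9 [(-175.0, -17.9, -0.1), (-161.8, -11.9, 0.8), (-147.5, -7.5, 2.6), (-136.6, 1.8, 1.7), (-32.2, -131.1, 76.2)]
211 [(-165.0, -32.2, -0.1), (-154.8, -22.0, -1.5), (-139.9, -18.7, 0.8), (-36.8, -146.9, 74.2), (-25.5, -141.4, 74.8)]
213 [(-154.6, -46.9, 0.3), (-142.5, -39.8, 0.5), (-42.4, -160.9, 71.3), (-27.8, -160.4, 74.6), (-15.6, -156.6, 76.2)]
215 [(-144.7, -61.0, 0.5), (-131.7, -55.4, 1.5), (-27.8, -182.4, 76.4), (-19.5, -172.8, 74.7), (-8.2, -167.8, 75.6)]
217 [(-135.9, -73.4, -0.1), (-35.9, -192.1, 71.5), (-22.5, -190.2, 74.1), (-12.2, -183.8, 74.1), (-1.7, -177.8, 74.4)]
219 [(-124.4, -89.7, 1.7), (-38.8, -188.2, 62.5), (-25.8, -185.5, 64.7), (-8.7, -189.2, 70.5), (3.3, -185.5, 72.0)]
```

View pics/c3.png

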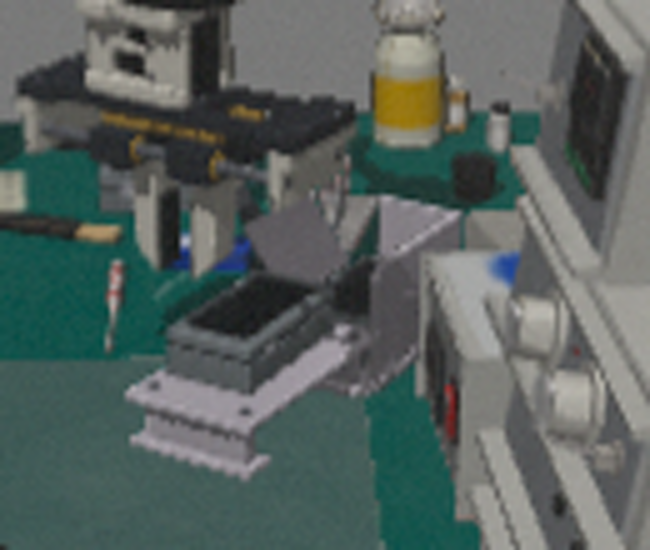

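Emit:
{"method": "drive_tool", "body": {
  "increments": [
    [[0, -0.02, 0.1], [0, 0, 0]],
    [[0, -0.042, 0.2], [0, 0, 0]],
    [[0, -0.042, 0.3], [0, 0, 0]],
    [[0, -0.042, 0.4], [0, 0, 0]],
    [[0, -0.042, 0.5], [0, 0, 0]],
    [[0, -0.042, 0.58], [0, 0, 0]],
    [[0, -0.042, 0.63], [0, 0, 0]],
    [[0, -0.042, 0.67], [0, 0, 0]],
    [[0, -0.042, 0.69], [0, 0, 0]],
    [[0, -0.042, 0.69], [0, 0, 0]]
  ]
}}

```text
time_s: 10.35
position: [0.3995, -0.1898, 0.0139]
orientation: [0.892, 0.451, 0.0, 0.0]
wrist_force: [-0.1, 1.3, -0.3]
width: 0.219
gripper_force: 0.0
```

Run:
```python
from pl import *
np.set_printoptions(suppress=True,linewidth=150)
plan(st(-11,-212,12),90+SA)
S=cam('side'); w=cloud(S); P=w.reshape(-1,3); P=P[~np.isnan(P[:,0])]
a=np.radians(SA); D=P[:,:2]*1000-[SX,SY]; X=D[:,0]*np.cos(a)+D[:,1]*np.sin(a);Y=-D[:,0]*np.sin(a)+D[:,1]*np.cos(a);Z=P[:,2]*1000
m=(abs(X+11)<34)&(abs(Y+214)<14)&(Z>47)&(Z<110)
q=np.c_[X,Y,Z][m]; print(m.sum(),np.percentile(q,[1,5,25,50,75,95,99],axis=0).round(1))
for lo in range(38,80,4):
    mm_=(abs(X+11)<34)&(abs(Y+218)<14)&(Z>=lo)&(Z<lo+4); print(lo,mm_.sum(),np.round([X[mm_].min(),X[mm_].max(),np.median(Y[mm_])],1) if mm_.sum() else '')
```

```text
shift [0.002 0.001 0.015] turn [ 0.0001  0.     -0.0002] st [ -11.1 -212.3   13.9] yaw 53.63 F [-0.1  1.3 -0.3] t 10.35 w 0.219
269 [[ -41.  -227.1   49.4]
 [ -37.8 -226.    54.8]
 [ -26.5 -224.2   67.6]
 [ -21.7 -222.3   80.4]
 [  10.8 -215.7   92.9]
 [  15.7 -204.4  104.3]
 [  18.1 -203.   108.1]]
38 29 [ -39.1   19.2 -218.7]
42 45 [ -44.7   23.  -216.5]
46 3 [ -26.2  -23.  -218.8]
50 6 [ -28.3    1.  -221.3]
54 16 [ -33.2    9.5 -222. ]
58 14 [ -35.2   11.2 -222.6]
62 16 [ -35.8   14.4 -222.2]
66 22 [ -42.2   14.9 -222.2]
70 17 [ -38.8   16.5 -221.4]
74 19 [ -39.9   16.7 -223.1]
78 19 [ -40.5   15.4 -222.2]
```

Emit:
{"method": "drive_tool", "body": {
  "increments": [
    [[0.06, 0, 0], [0, 0, 0]],
    [[0.12, 0, 0], [0, 0, 0]],
    [[0.16, 0, 0], [0, 0, 0]],
    [[0.2, 0.002, 0], [0, 0, 0]],
    [[0.25, 0.005, 0], [0, 0, 0]],
    [[0.31, 0.008, 0], [0, 0, 0]],
    [[0.37, 0.011, 0], [0, 0, 0]],
    [[0.43, 0.013, 0], [0, 0, 0]],
    [[0.49, 0.016, 0], [0, 0, 0]],
    [[0.54, 0.018, 0], [0, 0, 0]]
  ]
}}

```text
time_s: 11.65
position: [0.4399, -0.1385, 0.0138]
orientation: [0.892, 0.451, -0.0, 0.0]
wrist_force: [-1.4, -1.1, 1.6]
width: 0.22
gripper_force: 1.3
```

Emit:
{"method": "drive_tool", "body": {
  "increments": [
    [[0.05, 0.003, 0], [0, 0, 0]],
    [[0.1, 0.006, 0], [0, 0, 0]],
    [[0.15, 0.009, 0], [0, 0, 0]],
    [[0.2, 0.012, 0], [0, 0, 0]],
    [[0.25, 0.014, 0], [0, 0, 0]],
    [[0.3, 0.016, 0], [0, 0, 0]],
    [[0.35, 0.018, 0], [0, 0, 0]],
    [[0.4, 0.02, 0], [0, 0, 0]],
    [[0.44, 0.022, 0], [0, 0, 0]],
    [[0.48, 0.022, 0], [0, 0, 0]]
  ]
}}

```text
time_s: 12.9
position: [0.476, -0.0937, 0.0137]
orientation: [0.892, 0.451, -0.0, -0.0]
wrist_force: [-0.0, -0.8, -1.1]
width: 0.22
gripper_force: 0.5
```

Run:
```python
from pl import *
np.set_printoptions(suppress=True,linewidth=150)
plan(st(-5.5,-64.5,12),90+SA)
S=cam('side'); w=cloud(S); P=w.reshape(-1,3); P=P[~np.isnan(P[:,0])]
a=np.radians(SA); D=P[:,:2]*1000-[SX,SY]; X=D[:,0]*np.cos(a)+D[:,1]*np.sin(a);Y=-D[:,0]*np.sin(a)+D[:,1]*np.cos(a);Z=P[:,2]*1000
for y in range(-180,60,15):
    m=(abs(X+5)<40)&(abs(Y-y)<7.5)&(Z>66)&(Z<80); print(y,m.sum(),np.round([X[m].min(),X[m].max(),np.median(Z[m])],1) if m.sum() else '')
```

```text
shift [0.209 0.008 0.014] turn [-0.0001  0.     -0.0002] st [ -6.4 -89.6  13.7] yaw 53.63 F [-0.  -0.8 -1.1] t 12.9 w 0.22
-180 0 
-165 0 
-150 0 
-135 0 
-120 0 
-105 43 [-33.3  21.2  73.5]
-90 14 [-20.2  21.4  73.2]
-75 28 [-22.7  23.7  72.6]
-60 17 [-29.7  26.   74.6]
-45 20 [-34.9  34.8  74.3]
-30 17 [-38.7  34.8  73.7]
-15 11 [-9.7 33.5 73.6]
0 2 [31.8 33.3 69.1]
15 7 [-22.   33.3  73.8]
30 6 [-22.6  34.9  71.5]
45 10 [31.  34.1 72.5]
```

Emit:
{"method": "drive_tool", "body": {
  "increments": [
    [[0.03, 0.002, 0], [0, 0, 0]],
    [[0.06, 0.003, 0], [0, 0, 0]],
    [[0.09, 0.004, 0], [0, 0, 0]],
    [[0.11, 0.005, 0], [0, 0, 0]],
    [[0.13, 0.005, 0], [0, 0, 0]],
    [[0.15, 0.005, 0], [0, 0, 0]],
    [[0.16, 0.005, 0], [0, 0, 0]],
    [[0.17, 0.005, 0], [0, 0, 0]],
    [[0.18, 0.005, 0], [0, 0, 0]],
    [[0.185, 0.005, 0], [0, 0, 0]]
  ]
}}

```text
time_s: 14.2
position: [0.4896, -0.0765, 0.0138]
orientation: [0.892, 0.451, -0.0, 0.0]
wrist_force: [-0.1, -1.5, -0.8]
width: 0.221
gripper_force: 0.6
```

Run:
```python
from pl import *
np.set_printoptions(suppress=True,linewidth=150)
plan(st(-5.5,-64.5,12),90+SA)
```

```text
shift [0.026 0.002 0.015] turn [ 0.0001  0.     -0.0002] st [ -5.7 -67.7  13.8] yaw 53.63 F [-0.1 -1.5 -0.8] t 14.2 w 0.221
```

Emit:
{"method": "drive_tool", "body": {
  "increments": [
    [[0.005, 0, 0], [0, 0, 0]],
    [[0.01, 0, 0], [0, 0, 0]],
    [[0.015, 0, 0], [0, 0, 0]],
    [[0.02, 0, 0], [0, 0, 0]],
    [[0.025, 0, 0], [0, 0, 0]],
    [[0.03, 0, 0], [0, 0, 0]],
    [[0.035, 0, 0], [0, 0, 0]],
    [[0.035, 0, 0], [0, 0, 0]],
    [[0.035, 0, 0], [0, 0, 0]],
    [[0.035, 0, 0], [0, 0, 0]]
  ]
}}

```text
time_s: 15.45
position: [0.4918, -0.0735, 0.0138]
orientation: [0.892, 0.451, -0.0, 0.0]
wrist_force: [-2.7, -4.1, 1.0]
width: 0.217
gripper_force: 2.6
```

Run:
```python
from pl import *
np.set_printoptions(suppress=True,linewidth=150)
plan(st(-5.5,-64.5,12),90+SA)
S=cam('side'); w=cloud(S); P=w.reshape(-1,3); P=P[~np.isnan(P[:,0])]
a=np.radians(SA); D=P[:,:2]*1000-[SX,SY]; X=D[:,0]*np.cos(a)+D[:,1]*np.sin(a);Y=-D[:,0]*np.sin(a)+D[:,1]*np.cos(a);Z=P[:,2]*1000
m=(abs(X+5)<22)&(abs(Y)<70)&(Z>60)&(Z<78)
for y in range(-80,70,10):
    k=m&(abs(Y-y)<5); print(y,k.sum(),np.round(np.median(Z[k]),1))
```

```text
shift [-0.005  0.002  0.015] turn [-0.      0.0004 -0.0002] st [ -5.7 -63.9  13.8] yaw 53.63 F [-2.7 -4.1  1. ] t 15.45 w 0.217
-80 0 nan
-70 3 76.5
-60 11 67.8
-50 10 68.7
-40 4 73.4
-30 6 72.9
-20 7 74.0
-10 5 72.8
0 6 73.1
10 7 72.9
20 3 72.4
30 0 nan
40 3 74.4
50 5 72.4
60 2 74.5
  return _methods._mean(a, axis=axis, dtype=dtype,
  ret = ret.dtype.type(ret / rcount)
```

Emit:
{"method": "drive_tool", "body": {
  "increments": [
    [[0.004, 0, 0], [0, 0, 0]],
    [[0.008, 0, 0], [0, 0, 0]],
    [[0.012, 0, 0], [0, 0, 0]],
    [[0.016, 0, 0], [0, 0, 0]],
    [[0.02, 0, 0], [0, 0, 0]],
    [[0.024, 0, 0], [0, 0, 0]],
    [[0.024, 0, 0], [0, 0, 0]],
    [[0.024, 0, 0], [0, 0, 0]],
    [[0.024, 0, 0], [0, 0, 0]],
    [[0.024, 0, 0], [0, 0, 0]]
  ]
}}

```text
time_s: 16.75
position: [0.4917, -0.0735, 0.0139]
orientation: [0.892, 0.451, -0.002, 0.001]
wrist_force: [-10.6, -16.5, 5.1]
width: 0.215
gripper_force: 10.5
```

Emit:
{"method": "drive_tool", "body": {
  "increments": [
    [[-0.06, 0, 0], [0, 0, 0]],
    [[-0.12, 0, -0.05], [0, 0, 0]],
    [[-0.12, 0, -0.25], [0, 0, 0]],
    [[-0.12, 0, -0.5], [0, 0, 0]],
    [[-0.12, 0, -0.75], [0, 0, 0]],
    [[-0.05, -0.1, -0.95], [0, 0, 0]],
    [[0.1, -0.3, -1], [0, 0, 0]],
    [[0.3, -0.5, -1], [0, 0, 0]],
    [[0.5, -0.7, -1], [0, 0, 0]],
    [[0.65, -0.9, -1], [0, 0, 0]]
  ]
}}

```text
time_s: 18.0
position: [0.453, 0.0575, 0.1343]
orientation: [0.892, 0.451, 0.001, 0.0]
wrist_force: [-0.2, 0.3, 0.2]
width: 0.218
gripper_force: 0.0
```

Emit:
{"method": "drive_tool", "body": {
  "increments": [
    [[0.15, -0.2, 0], [0, 0, 0.08]],
    [[0.35, -0.4, 0], [0, 0, 0.19]],
    [[0.55, -0.6, 0], [0, 0, 0.3]],
    [[0.75, -0.8, 0], [0, 0, 0.4]],
    [[0.95, -0.95, 0], [0, 0, 0.5]],
    [[1, -1, 0], [0, 0, 0.57]],
    [[1, -1, 0], [0, 0, 0.596]],
    [[1, -1, 0], [0, 0, 0.596]],
    [[1, -1, 0], [0, 0, 0.596]],
    [[1, -1, 0], [0, 0, 0.596]]
  ],
  "fingers": -1
}}

```text
time_s: 19.25
position: [0.4277, 0.2237, 0.1339]
orientation: [1.0, -0.0, 0.0, -0.0]
wrist_force: [-0.6, -0.5, -1.1]
width: 1.001
gripper_force: 0.0
```

Run:
```python
from pl import *
np.set_printoptions(suppress=True,linewidth=150)
plan([.404,.2555,.05],0)
T=cam('top')
yaw=np.radians(SA)
def mask(w,d):
    c,s=np.cos(yaw),np.sin(yaw); X=(w[...,0]-SX/1e3)*c+(w[...,1]-SY/1e3)*s; Y=-(w[...,0]-SX/1e3)*s+(w[...,1]-SY/1e3)*c
    return (X>-.07)&(X<.06)&(Y>-.25)&(Y<.09)&~((X<-.04)&(Y>-.06))
P,f=fit([T],[ST,CASE(40)],[[SX/1e3,SY/1e3,yaw],[.53,-.022,yaw]],mask)
print(f,[(np.round(p[:2]*1e3,1),inst([*p[:2],0]),np.degrees(p[2])) for p in P])
o=outline_of('top','top_case')[0]; print(o['score'],o['at'])
cv2.imwrite('pics/c4.png',cv2.resize(T['img'][150:260,140:310],None,fx=4.5,fy=4.5,interpolation=cv2.INTER_CUBIC)[:,:,::-1])
```

```text
shift [-0.197 -0.265  0.699] turn [-0.0001 -0.0001 -0.    ] st [-233.6  137.4  133.9] yaw -0.0 F [-0.6 -0.5 -1.1] t 19.25 w 1.001
3.8262752841532803 [(array([534.2, -25.4]), array([-0. , -0.1,  0. ]), np.float64(-36.354780464965536)), (array([531.9, -22. ]), array([-4. ,  1.3,  0. ]), np.float64(-36.34899828494384))]
0.62 [167.9, 243.1]
```

View pics/c4.png

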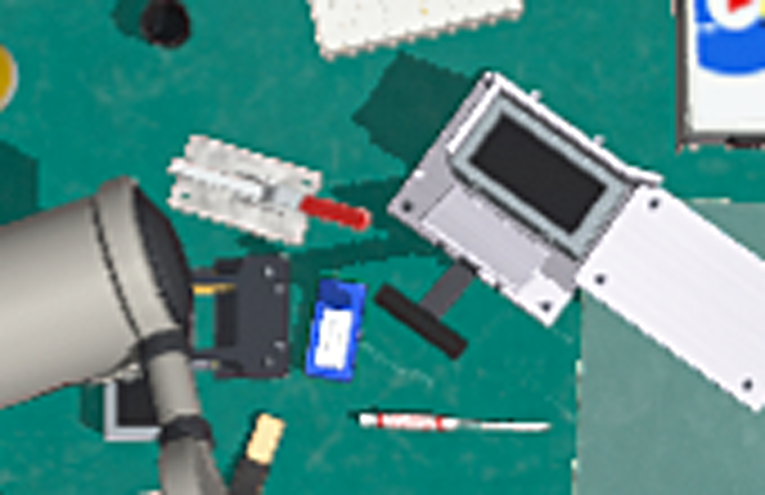

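Emit:
{"method": "drive_tool", "body": {
  "increments": [
    [[-0.06, -0.08, 0], [0, 0, 0]],
    [[-0.15, -0.2, 0.05], [0, 0, 0]],
    [[-0.197, -0.265, 0.15], [0, 0, 0]],
    [[-0.197, -0.265, 0.3], [0, 0, 0]],
    [[-0.197, -0.265, 0.5], [0, 0, 0]],
    [[-0.197, -0.265, 0.7], [0, 0, 0]],
    [[-0.197, -0.265, 0.82], [0, 0, 0]],
    [[-0.197, -0.265, 0.87], [0, 0, 0]],
    [[-0.197, -0.265, 0.87], [0, 0, 0]],
    [[-0.197, -0.265, 0.87], [0, 0, 0]]
  ]
}}

```text
time_s: 20.6
position: [0.4045, 0.2559, 0.03]
orientation: [1.0, -0.0, 0.001, -0.0]
wrist_force: [1.0, -0.2, 0.2]
width: 1.003
gripper_force: 0.0
```

Run:
```python
from pl import *
np.set_printoptions(suppress=True,linewidth=150)
plan([.404,.2555,-.022],0)
S=cam('side'); w=cloud(S); P=w.reshape(-1,3)*1000; P=P[~np.isnan(P[:,0])]
p=sense()['position']*1000
for lo in range(20,110,5):
    m=(abs(P[:,0]-p[0])<25)&(abs(P[:,1]-p[1])<85)&(P[:,2]>=lo)&(P[:,2]<lo+5)
    print(lo,m.sum(),np.round(np.percentile(P[m],[0,50,100],axis=0)[:,:2].ravel(),0) if m.sum() else '')
```

```text
shift [-0.005  0.003  0.433] turn [-0.0003 -0.0009 -0.0001] st [-271.3  149.6   30. ] yaw -0.01 F [ 1.  -0.2  0.2] t 20.6 w 1.003
20 11 [386. 221. 398. 227. 414. 230.]
25 22 [383. 222. 408. 227. 429. 285.]
30 41 [380. 223. 399. 242. 427. 280.]
35 6 [380. 223. 397. 245. 407. 271.]
40 0 
45 0 
50 0 
55 0 
60 1 [395. 211. 395. 211. 395. 211.]
65 4 [398. 202. 404. 204. 410. 205.]
70 3 [402. 199. 406. 201. 410. 203.]
75 5 [394. 190. 398. 192. 406. 196.]
80 7 [394. 189. 402. 194. 410. 198.]
85 7 [391. 187. 398. 195. 410. 209.]
90 7 [398. 190. 402. 193. 410. 196.]
95 7 [391. 191. 398. 192. 410. 198.]
100 7 [391. 188. 402. 196. 410. 199.]
105 7 [391. 187. 398. 196. 410. 197.]
```

Emit:
{"method": "drive_tool", "body": {
  "increments": [
    [[0, 0, 0.06], [0, 0, 0]],
    [[0, 0, 0.16], [0, 0, 0]],
    [[0, 0, 0.26], [0, 0, 0]],
    [[0, 0, 0.34], [0, 0, 0]],
    [[0, 0, 0.4], [0, 0, 0]],
    [[0, 0, 0.425], [0, 0, 0]],
    [[0, 0, 0.433], [0, 0, 0]],
    [[0, 0, 0.433], [0, 0, 0]],
    [[0, 0, 0.433], [0, 0, 0]],
    [[0, 0, 0.433], [0, 0, 0]]
  ]
}}

```text
time_s: 21.9
position: [0.4041, 0.2557, -0.0224]
orientation: [1.0, -0.0, 0.0, -0.0]
wrist_force: [0.1, 0.3, 0.6]
width: 1.002
gripper_force: 0.0
```

Emit:
{"method": "drive_tool", "body": {
  "increments": [
    [[0, 0, 0], [0, 0, 0]],
    [[0, 0, 0], [0, 0, 0]],
    [[0, 0, 0], [0, 0, 0]],
    [[0, 0, 0], [0, 0, 0]],
    [[0, 0, 0], [0, 0, 0]],
    [[0, 0, 0], [0, 0, 0]],
    [[0, 0, 0], [0, 0, 0]],
    [[0, 0, 0], [0, 0, 0]],
    [[0, 0, 0], [0, 0, 0]],
    [[0, 0, 0], [0, 0, 0]]
  ],
  "fingers": 1,
  "grip_force": 25
}}

```text
time_s: 23.15
position: [0.404, 0.2556, -0.0226]
orientation: [1.0, -0.0, 0.0, 0.0]
wrist_force: [-0.2, 0.6, 0.2]
width: 0.656
gripper_force: 25.0
```

Emit:
{"method": "drive_tool", "body": {
  "increments": [
    [[0, 0, -0.03], [0, 0, 0]],
    [[0, 0, -0.08], [0, 0, 0]],
    [[0, 0, -0.2], [0, 0, 0]],
    [[0, 0, -0.35], [0, 0, 0]],
    [[0, 0, -0.5], [0, 0, 0]],
    [[0, 0, -0.65], [0, 0, 0]],
    [[0, 0, -0.8], [0, 0, 0]],
    [[0, 0, -0.92], [0, 0, 0]],
    [[0, 0, -1], [0, 0, 0]],
    [[0, 0, -1], [0, 0, 0]]
  ]
}}

```text
time_s: 24.4
position: [0.4043, 0.2557, 0.0981]
orientation: [1.0, -0.0, 0.001, -0.0]
wrist_force: [0.2, 0.3, -1.5]
width: 0.65
gripper_force: 25.0
```

Run:
```python
from pl import *
np.set_printoptions(suppress=True,linewidth=150)
plan(st(-3,-6,110),90+SA)
for n in('side','top'):
    d=cam(n); w=cloud(d); P=w.reshape(-1,3)*1000; P=P[~np.isnan(P[:,0])]
    p=sense()['position']*1000
    m=(abs(P[:,0]-p[0])<70)&(abs(P[:,1]-p[1])<36)&(P[:,2]>60)&(P[:,2]<170); print(n,m.sum(),np.percentile(P[m],[0,2,25,50,75,98,100],axis=0).round(0))
```

```text
shift [ 1.034  2.368 -0.099] turn [ 0.0001 -0.0008 -0.5962] st [-271.4  149.4   98.1] yaw -0.01 F [ 0.2  0.3 -1.5] t 24.4 w 0.65
side 285 [[350. 220. 120.]
 [351. 221. 122.]
 [373. 226. 132.]
 [404. 229. 144.]
 [434. 235. 153.]
 [457. 273. 156.]
 [458. 286. 156.]]
top 139 [[350. 223. 128.]
 [350. 224. 134.]
 [356. 229. 148.]
 [385. 236. 150.]
 [449. 262. 152.]
 [458. 279. 154.]
 [458. 280. 156.]]
```

Emit:
{"method": "drive_tool", "body": {
  "increments": [
    [[0.02, 0.05, -0.05], [0, 0, 0]],
    [[0.06, 0.15, -0.1], [0, 0, 0]],
    [[0.1, 0.28, -0.15], [0, 0, 0]],
    [[0.16, 0.42, -0.18], [0, 0, 0]],
    [[0.22, 0.56, -0.2], [0, 0, 0]],
    [[0.28, 0.7, -0.2], [0, 0, 0]],
    [[0.34, 0.82, -0.2], [0, 0, 0]],
    [[0.38, 0.92, -0.2], [0, 0, 0]],
    [[0.41, 0.98, -0.2], [0, 0, 0]],
    [[0.42, 1, -0.2], [0, 0, 0]]
  ]
}}

```text
time_s: 25.75
position: [0.4545, 0.1353, 0.1214]
orientation: [1.0, -0.0, -0.0, 0.0]
wrist_force: [-0.1, 0.6, -2.1]
width: 0.652
gripper_force: 25.0
```

Emit:
{"method": "drive_tool", "body": {
  "increments": [
    [[0.02, 0.05, 0], [0, 0, -0.03]],
    [[0.08, 0.15, 0], [0, 0, -0.08]],
    [[0.16, 0.3, 0], [0, 0, -0.15]],
    [[0.24, 0.45, 0], [0, 0, -0.23]],
    [[0.34, 0.6, 0], [0, 0, -0.31]],
    [[0.42, 0.75, 0], [0, 0, -0.39]],
    [[0.5, 0.85, 0], [0, 0, -0.47]],
    [[0.56, 0.93, 0], [0, 0, -0.54]],
    [[0.6, 0.98, 0], [0, 0, -0.58]],
    [[0.61, 1, 0], [0, 0, -0.596]]
  ]
}}

```text
time_s: 27.0
position: [0.5276, 0.0157, 0.1213]
orientation: [0.892, 0.452, -0.0, -0.0]
wrist_force: [-0.2, 0.0, -1.5]
width: 0.653
gripper_force: 25.0
```

Run:
```python
from pl import *
np.set_printoptions(suppress=True,linewidth=150)
plan(st(-4,-6,80),90+SA)
```

```text
shift [-0.293  0.215  0.344] turn [-0.0002  0.0001  0.0003] st [-29.8  29.1 121.3] yaw 53.68 F [-0.2  0.  -1.5] t 27.0 w 0.653
```

Emit:
{"method": "drive_tool", "body": {
  "increments": [
    [[-0.08, 0.06, 0], [0, 0, 0]],
    [[-0.2, 0.15, 0], [0, 0, 0]],
    [[-0.29, 0.2, 0.03], [0, 0, 0]],
    [[-0.31, 0.215, 0.1], [0, 0, 0]],
    [[-0.31, 0.215, 0.22], [0, 0, 0]],
    [[-0.31, 0.215, 0.34], [0, 0, 0]],
    [[-0.31, 0.215, 0.44], [0, 0, 0]],
    [[-0.31, 0.215, 0.52], [0, 0, 0]],
    [[-0.31, 0.215, 0.555], [0, 0, 0]],
    [[-0.31, 0.215, 0.56], [0, 0, 0]]
  ]
}}

```text
time_s: 28.25
position: [0.5263, -0.0296, 0.0541]
orientation: [0.892, 0.451, -0.0, -0.0]
wrist_force: [-0.1, -0.6, -2.5]
width: 0.657
gripper_force: 25.0
```

Run:
```python
from pl import *
np.set_printoptions(suppress=True,linewidth=150)
plan(st(-4,0,50),90+SA)
S=cam('side')
cv2.imwrite('pics/c5.png',cv2.resize(S['img'][150:260,180:310],None,fx=5,fy=5,interpolation=cv2.INTER_CUBIC)[:,:,::-1])
```

```text
shift [ 0.068 -0.     0.034] turn [-0.0001  0.0001 -0.0002] st [-4.  -8.1 54.1] yaw 53.64 F [-0.1 -0.6 -2.5] t 28.25 w 0.657
```

View pics/c5.png

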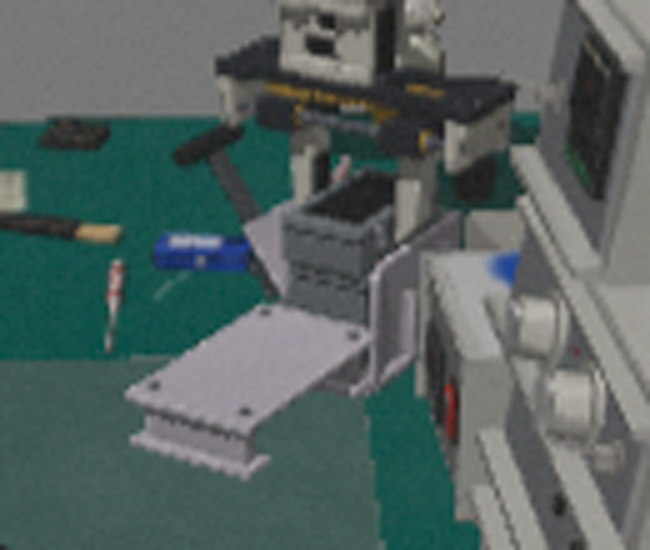

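Emit:
{"method": "drive_tool", "body": {
  "increments": [
    [[0.01, 0, 0], [0, 0, 0]],
    [[0.025, 0, 0], [0, 0, 0]],
    [[0.04, 0, 0], [0, 0, 0]],
    [[0.05, 0, 0], [0, 0, 0]],
    [[0.055, 0, 0], [0, 0, 0]],
    [[0.06, 0, 0], [0, 0, 0]],
    [[0.065, 0, 0], [0, 0, 0]],
    [[0.07, 0, 0], [0, 0, 0]],
    [[0.075, 0, 0], [0, 0, 0]],
    [[0.075, 0, 0], [0, 0, 0]]
  ]
}}

```text
time_s: 29.55
position: [0.5315, -0.0225, 0.0542]
orientation: [0.892, 0.451, -0.0, 0.0]
wrist_force: [-0.5, -0.7, -1.1]
width: 0.651
gripper_force: 25.0
```

Run:
```python
from pl import *
np.set_printoptions(suppress=True,linewidth=150)
plan(st(-4,0,50),90+SA)
```

```text
shift [-0.005 -0.     0.035] turn [-0.      0.0002 -0.0002] st [-4.   0.6 54.2] yaw 53.63 F [-0.5 -0.7 -1.1] t 29.55 w 0.651
```

Emit:
{"method": "drive_tool", "body": {
  "increments": [
    [[0.003, 0, 0], [0, 0, 0]],
    [[0.006, 0, 0], [0, 0, 0]],
    [[0.009, 0, 0], [0, 0, 0]],
    [[0.012, 0, 0], [0, 0, 0]],
    [[0.015, 0, 0], [0, 0, 0]],
    [[0.018, 0, 0], [0, 0, 0]],
    [[0.021, 0, 0], [0, 0, 0]],
    [[0.021, 0, 0], [0, 0, 0]],
    [[0.021, 0, 0], [0, 0, 0]],
    [[0.021, 0, 0], [0, 0, 0]]
  ]
}}

```text
time_s: 30.8
position: [0.5314, -0.0224, 0.0544]
orientation: [0.893, 0.451, -0.002, 0.0]
wrist_force: [-8.1, -10.0, 3.4]
width: 0.652
gripper_force: 25.0
```

Emit:
{"method": "drive_tool", "body": {
  "increments": [
    [[-0.006, 0, 0], [0, 0, 0]],
    [[-0.012, 0, 0], [0, 0, 0]],
    [[-0.012, 0, 0.008], [0, 0, 0]],
    [[-0.012, 0, 0.014], [0, 0, 0]],
    [[-0.012, 0, 0.018], [0, 0, 0]],
    [[-0.012, 0, 0.022], [0, 0, 0]],
    [[-0.012, 0, 0.025], [0, 0, 0]],
    [[-0.012, 0, 0.028], [0, 0, 0]],
    [[-0.012, 0, 0.03], [0, 0, 0]],
    [[-0.012, 0, 0.03], [0, 0, 0]]
  ]
}}

```text
time_s: 32.05
position: [0.5314, -0.0225, 0.0507]
orientation: [0.893, 0.451, -0.001, 0.0]
wrist_force: [-3.9, -5.7, 2.8]
width: 0.655
gripper_force: 25.0
```

Emit:
{"method": "drive_tool", "body": {
  "increments": [
    [[0, 0, 0.002], [0, 0, 0]],
    [[0, 0, 0.004], [0, 0, 0]],
    [[0, 0, 0.006], [0, 0, 0]],
    [[0, 0, 0.008], [0, 0, 0]],
    [[0, 0, 0.009], [0, 0, 0]],
    [[0, 0, 0.01], [0, 0, 0]],
    [[0, 0, 0.01], [0, 0, 0]],
    [[0, 0, 0.01], [0, 0, 0]],
    [[0, 0, 0.01], [0, 0, 0]],
    [[0, 0, 0.01], [0, 0, 0]]
  ]
}}

```text
time_s: 33.3
position: [0.5314, -0.0225, 0.0496]
orientation: [0.893, 0.451, -0.001, 0.0]
wrist_force: [-4.5, -5.8, 1.6]
width: 0.652
gripper_force: 25.0
```

Emit:
{"method": "drive_tool", "body": {
  "increments": [
    [[0, 0, 0.002], [0, 0, 0]],
    [[0, 0, 0.004], [0, 0, 0]],
    [[0, 0, 0.006], [0, 0, 0]],
    [[0, 0, 0.008], [0, 0, 0]],
    [[0, 0, 0.01], [0, 0, 0]],
    [[0, 0, 0.01], [0, 0, 0]],
    [[0, 0, 0.01], [0, 0, 0]],
    [[0, 0, 0.01], [0, 0, 0]],
    [[0, 0, 0.01], [0, 0, 0]],
    [[0, 0, 0.01], [0, 0, 0]]
  ]
}}

```text
time_s: 34.55
position: [0.5314, -0.0225, 0.0494]
orientation: [0.892, 0.451, -0.001, 0.0]
wrist_force: [-8.2, -5.0, 10.9]
width: 0.65
gripper_force: 25.0
```

Emit:
{"method": "drive_tool", "body": {
  "increments": [
    [[0, 0, -0.006], [0, 0, 0]],
    [[0, 0, -0.006], [0, 0, 0]],
    [[0, 0, -0.006], [0, 0, 0]],
    [[0, 0, -0.006], [0, 0, 0]],
    [[0, 0, -0.006], [0, 0, 0]],
    [[0, 0, -0.006], [0, 0, 0]],
    [[0, 0, -0.006], [0, 0, 0]],
    [[0, 0, -0.006], [0, 0, 0]],
    [[0, 0, -0.006], [0, 0, 0]],
    [[0, 0, -0.006], [0, 0, 0]]
  ],
  "fingers": -0.6
}}

```text
time_s: 35.8
position: [0.5322, -0.021, 0.0491]
orientation: [0.892, 0.451, 0.0, -0.0]
wrist_force: [-2.5, 4.2, 5.5]
width: 0.802
gripper_force: 2.6
```

Emit:
{"method": "drive_tool", "body": {
  "increments": [
    [[0, 0, -0.05], [0, 0, 0]],
    [[0, 0, -0.15], [0, 0, 0]],
    [[0, 0, -0.3], [0, 0, 0]],
    [[0, 0, -0.5], [0, 0, 0]],
    [[0, 0, -0.7], [0, 0, 0]],
    [[0, -0.1, -0.85], [0, 0, 0]],
    [[0, -0.3, -0.9], [0, 0, 0]],
    [[0, -0.5, -0.9], [0, 0, 0]],
    [[0, -0.75, -0.9], [0, 0, 0]],
    [[0, -1, -0.9], [0, 0, 0]]
  ]
}}

```text
time_s: 37.05
position: [0.4341, 0.0504, 0.1572]
orientation: [0.892, 0.451, -0.0, 0.0]
wrist_force: [-0.2, 0.8, -0.1]
width: 0.799
gripper_force: 0.0
```

Run:
```python
from pl import *
np.set_printoptions(suppress=True,linewidth=150)
T=cam('top'); S=cam('side')
for d in(T,S):
    w=cloud(d)
    for t in('lever_handle',):
        for o in outline_of(d['name'],t)[:2]:
            p=w[o['mask']]; p=p[(p[:,2]>.105)&(p[:,2]<.14)]; r=cv2.minAreaRect((p[:,:2]*1000).astype(np.float32))
            print(t,o['score'],len(p),inst([r[0][0]/1e3,r[0][1]/1e3,np.median(p[:,2])]),r)
plan(st(-170,2,100),90+SA)
yaw=np.radians(SA)
def mask(w,d):
    c,s=np.cos(yaw),np.sin(yaw); X=(w[...,0]-SX/1e3)*c+(w[...,1]-SY/1e3)*s; Y=-(w[...,0]-SX/1e3)*s+(w[...,1]-SY/1e3)*c
    return (X>-.07)&(X<.06)&(Y>-.25)&(Y<.09)&~((X<-.04)&(Y>-.06))&(w[...,2]<.13)
P,f=fit([T],[ST,CASE(72)],[[SX/1e3,SY/1e3,yaw],[.53,-.022,yaw]],mask)
print(f,[(inst([*p[:2],0]),np.degrees(p[2])) for p in P])
```

```text
lever_handle 0.53 77 [-131.9    4.2  119.7] ((430.5662841796875, 56.0975227355957), (73.99613952636719, 19.36280632019043), 53.905582427978516)
shift [-0.    -0.382  0.479] turn [ 0.0007 -0.0002  0.0004] st [-124.2    2.   157.5] yaw 53.68 F [ 0.6 -0.3 -0. ] t 37.25 w 0.799
3.6961451155324854 [(array([-0.1, -0. ,  0. ]), np.float64(-36.348715931055594)), (array([-3.9, -0.2,  0. ]), np.float64(-36.552411185522786))]
```

Emit:
{"method": "drive_tool", "body": {
  "increments": [
    [[0, -0.05, 0], [0, 0, -0.08]],
    [[0, -0.15, 0], [0, 0, -0.19]],
    [[0, -0.25, 0], [0, 0, -0.3]],
    [[0, -0.35, 0], [0, 0, -0.41]],
    [[0, -0.4, 0], [0, 0, -0.52]],
    [[0, -0.4, 0], [0, 0, -0.63]],
    [[0, -0.4, 0], [0, 0, -0.74]],
    [[0, -0.4, 0.05], [0, 0, -0.85]],
    [[0, -0.4, 0.15], [0, 0, -0.95]],
    [[0, -0.4, 0.25], [0, 0, -1]]
  ],
  "fingers": 1
}}

```text
time_s: 38.5
position: [0.3979, 0.0776, 0.1268]
orientation: [0.311, 0.95, 0.0, 0.0]
wrist_force: [0.2, -0.0, 0.4]
width: 0.005
gripper_force: 0.0
```

Run:
```python
from pl import *
np.set_printoptions(suppress=True,linewidth=150)
plan(st(-172,3,62),180+SA); print(sense()['joint_positions'])
```

```text
shift [0.009 0.007 0.54 ] turn [0.0002 0.0006 0.0015] st [-170.9    2.1  126.8] yaw 143.79 F [ 0.2 -0.   0.4] t 38.5 w 0.005
[ 0.00323366  0.19912627  1.92858706 -0.00029082  1.01291535 -0.93533819]
```

Emit:
{"method": "drive_tool", "body": {
  "increments": [
    [[0.005, 0.005, 0.06], [0, 0, 0.001]],
    [[0.01, 0.007, 0.16], [0, 0, 0.001]],
    [[0.01, 0.007, 0.28], [0, 0, 0.001]],
    [[0.01, 0.007, 0.4], [0, 0, 0.001]],
    [[0.01, 0.007, 0.48], [0, 0, 0.001]],
    [[0.01, 0.007, 0.53], [0, 0, 0.001]],
    [[-0.03, 0.007, 0.54], [0, 0, 0.001]],
    [[-0.08, 0.007, 0.54], [0, 0, 0.001]],
    [[-0.12, 0.007, 0.54], [0, 0, 0.001]],
    [[-0.16, 0.007, 0.54], [0, 0, 0.001]]
  ]
}}

```text
time_s: 39.75
position: [0.4129, 0.0674, 0.0624]
orientation: [0.313, 0.95, 0.0, -0.0]
wrist_force: [-9.2, 10.3, 11.0]
width: 0.007
gripper_force: 6.9
```

Emit:
{"method": "drive_tool", "body": {
  "increments": [
    [[-0.03, 0, -0.01], [0, 0, 0]],
    [[-0.06, 0, -0.03], [0, 0, 0]],
    [[-0.09, 0, -0.05], [0, 0, 0]],
    [[-0.12, 0, -0.07], [0, 0, 0]],
    [[-0.15, 0, -0.08], [0, 0, 0]],
    [[-0.18, 0, -0.1], [0, 0, 0]],
    [[-0.21, 0, -0.11], [0, 0, 0]],
    [[-0.24, 0, -0.12], [0, 0, 0]],
    [[-0.27, 0, -0.13], [0, 0, 0]],
    [[-0.3, 0, -0.14], [0, 0, 0]]
  ]
}}

```text
time_s: 41.0
position: [0.44, 0.0468, 0.079]
orientation: [0.313, 0.95, 0.0, -0.002]
wrist_force: [-5.7, 3.8, 6.0]
width: -0.002
gripper_force: 4.0
```

Run:
```python
from pl import *
np.set_printoptions(suppress=True,linewidth=150)
plan(st(-73,3,89),180+SA)
```

```text
shift [-0.381  0.007 -0.085] turn [-0.0007 -0.0025 -0.0013] st [-118.8    2.2   79. ] yaw 143.54 F [-5.7  3.8  6. ] t 41.0 w -0.002
```

Emit:
{"method": "drive_tool", "body": {
  "increments": [
    [[-0.03, 0, -0.012], [0, 0, 0]],
    [[-0.06, 0, -0.022], [0, 0, 0]],
    [[-0.1, 0, -0.035], [0, 0, 0]],
    [[-0.14, 0, -0.045], [0, 0, 0]],
    [[-0.18, 0, -0.055], [0, 0, 0]],
    [[-0.21, 0, -0.065], [0, 0, 0]],
    [[-0.24, 0, -0.07], [0, 0, 0]],
    [[-0.27, 0, -0.075], [0, 0, 0]],
    [[-0.29, 0, -0.08], [0, 0, 0]],
    [[-0.31, 0, -0.085], [0, 0, 0]]
  ]
}}

```text
time_s: 42.25
position: [0.4696, 0.0249, 0.0885]
orientation: [0.313, 0.95, 0.0, -0.003]
wrist_force: [-5.4, 5.5, -1.2]
width: 0.002
gripper_force: 3.5
```

Run:
```python
from pl import *
np.set_printoptions(suppress=True,linewidth=150)
plan(st(-73,3,89),180+SA)
```

```text
shift [-0.074  0.007 -0.004] turn [-0.0008 -0.0032 -0.0013] st [-81.9   2.2  88.5] yaw 143.54 F [-5.4  5.5 -1.2] t 42.25 w 0.002
```

Slow last stretch to the stop.

Emit:
{"method": "drive_tool", "body": {
  "increments": [
    [[-0.01, 0, 0], [0, 0, 0]],
    [[-0.02, 0, 0], [0, 0, 0]],
    [[-0.03, 0, 0], [0, 0, 0]],
    [[-0.04, 0, 0], [0, 0, 0]],
    [[-0.05, 0, 0], [0, 0, 0]],
    [[-0.058, 0, 0], [0, 0, 0]],
    [[-0.064, 0, 0], [0, 0, 0]],
    [[-0.07, 0, 0], [0, 0, 0]],
    [[-0.076, 0, 0], [0, 0, 0]],
    [[-0.08, 0, 0], [0, 0, 0]]
  ]
}}

```text
time_s: 43.5
position: [0.4757, 0.0204, 0.0891]
orientation: [0.313, 0.95, 0.001, -0.004]
wrist_force: [-12.2, 11.0, 11.7]
width: 0.005
gripper_force: 8.3
```

Run:
```python
from pl import *
np.set_printoptions(suppress=True,linewidth=150)
plan(st(-73,3,89),180+SA)
```

```text
shift [-0.011  0.007  0.001] turn [-0.001  -0.0053 -0.0012] st [-74.4   2.2  89.1] yaw 143.54 F [-12.2  11.   11.7] t 43.5 w 0.005
```

Emit:
{"method": "drive_tool", "body": {
  "increments": [
    [[-0.005, 0, 0], [0, 0, 0]],
    [[-0.01, 0, 0], [0, 0, 0]],
    [[-0.015, 0, 0], [0, 0, 0]],
    [[-0.02, 0, 0], [0, 0, 0]],
    [[-0.025, 0, 0], [0, 0, 0]],
    [[-0.025, 0, 0], [0, 0, 0]],
    [[-0.025, 0, 0], [0, 0, 0]],
    [[-0.025, 0, 0], [0, 0, 0]],
    [[-0.025, 0, 0], [0, 0, 0]],
    [[-0.025, 0, 0], [0, 0, 0]]
  ]
}}

```text
time_s: 44.75
position: [0.4759, 0.0202, 0.0891]
orientation: [0.313, 0.95, 0.001, -0.007]
wrist_force: [-18.7, 15.7, 18.1]
width: 0.008
gripper_force: 12.8
```

Run:
```python
from pl import *
np.set_printoptions(suppress=True,linewidth=150)
plan(st(-73,3,89),180+SA)
```

```text
shift [-0.009  0.007  0.001] turn [-0.0013 -0.0083 -0.0011] st [-74.1   2.1  89.1] yaw 143.55 F [-18.7  15.7  18.1] t 44.75 w 0.008
```

Emit:
{"method": "drive_tool", "body": {
  "increments": [
    [[0.03, 0, 0], [0, 0, 0]],
    [[0.07, 0, 0.01], [0, 0, 0]],
    [[0.12, 0, 0.02], [0, 0, 0]],
    [[0.17, 0, 0.03], [0, 0, 0]],
    [[0.22, 0, 0.04], [0, 0, 0]],
    [[0.27, 0, 0.055], [0, 0, 0]],
    [[0.32, 0, 0.07], [0, 0, 0]],
    [[0.37, 0, 0.085], [0, 0, 0]],
    [[0.42, 0, 0.1], [0, 0, 0]],
    [[0.47, 0, 0.12], [0, 0, 0]]
  ]
}}

```text
time_s: 46.0
position: [0.4355, 0.0502, 0.0743]
orientation: [0.313, 0.95, -0.0, -0.001]
wrist_force: [-3.3, 1.3, -3.5]
width: 0.008
gripper_force: 1.8
```

Emit:
{"method": "drive_tool", "body": {
  "increments": [
    [[0.05, 0, 0.02], [0, 0, 0]],
    [[0.1, 0, 0.04], [0, 0, 0]],
    [[0.15, 0, 0.06], [0, 0, 0]],
    [[0.2, 0, 0.08], [0, 0, 0]],
    [[0.25, 0, 0.09], [0, 0, 0]],
    [[0.3, 0, 0.1], [0, 0, 0]],
    [[0.36, 0, 0.1], [0, 0, 0]],
    [[0.42, 0, 0.1], [0, 0, 0]],
    [[0.46, 0, 0.1], [0, 0, 0]],
    [[0.5, 0, 0.1], [0, 0, 0]]
  ]
}}

```text
time_s: 47.25
position: [0.3882, 0.0857, 0.0628]
orientation: [0.313, 0.95, 0.0, 0.0]
wrist_force: [-0.1, 0.4, -0.1]
width: 0.008
gripper_force: 0.0
```

Emit:
{"method": "drive_tool", "body": {
  "increments": [
    [[0.02, 0, 0], [0, 0, 0]],
    [[0.02, 0, -0.1], [0, 0, 0]],
    [[0.02, 0, -0.3], [0, 0, 0]],
    [[0.02, 0, -0.5], [0, 0, 0]],
    [[0.02, 0, -0.7], [0, 0, 0]],
    [[0.02, 0, -0.9], [0, 0, 0]],
    [[0.02, 0, -1], [0, 0, 0]],
    [[0.02, 0, -1], [0, 0, 0]],
    [[0.02, 0, -1], [0, 0, 0]],
    [[0.02, 0, -1], [0, 0, 0]]
  ]
}}

```text
time_s: 48.5
position: [0.3859, 0.087, 0.182]
orientation: [0.313, 0.95, -0.0, -0.001]
wrist_force: [-1.1, -0.3, 0.1]
width: 0.004
gripper_force: 0.0
```

Run:
```python
from pl import *
np.set_printoptions(suppress=True,linewidth=150)
plan(st(-172,3,62),180+SA)
T=cam('top'); S=cam('side')
yaw=np.radians(SA)
def mask(w,d):
    c,s=np.cos(yaw),np.sin(yaw); X=(w[...,0]-SX/1e3)*c+(w[...,1]-SY/1e3)*s; Y=-(w[...,0]-SX/1e3)*s+(w[...,1]-SY/1e3)*c
    return (X>-.07)&(X<.06)&(Y>-.25)&(Y<.09)&~((X<-.04)&(Y>-.06))&(w[...,2]<.13)
for c in ([T],[S]):
    P,f=fit(c,[ST,CASE(72),CASE(40),CASE(8)],[[SX/1e3,SY/1e3,yaw]]+[[.534,-.025,yaw]]*3,mask)
    print(f,[(inst([*p[:2],0]),np.degrees(p[2]).round(1)) for p in P])
o=outline_of('top','lever_handle')[0]; p=cloud(T)[o['mask']]; p=p[(p[:,2]>.105)&(p[:,2]<.14)]; print('handle',inst(np.median(p,0)))
a=cv2.resize(T['img'][165:245,210:330],None,fx=3.3,fy=3.3,interpolation=cv2.INTER_CUBIC)
b=cv2.resize(S['img'][165:245,200:280],None,fx=3.3,fy=3.3,interpolation=cv2.INTER_CUBIC)
cv2.imwrite('pics/c6.png',np.hstack([a,b])[:,:,::-1])
```

```text
shift [-0.119  0.005  1.   ] turn [-0.0007 -0.0008 -0.0012] st [-186.1    2.5  182. ] yaw 143.54 F [-1.1 -0.3  0.1] t 48.5 w 0.004
3.554431965917987 [(array([-0. , -0.2,  0. ]), np.float64(-36.4)), (array([-0.1, -0.7,  0. ]), np.float64(-36.5)), (array([-0.1,  0.5,  0. ]), np.float64(-36.7)), (array([-0.8, -1.4,  0. ]), np.float64(-36.3))]
7.129222411633085 [(array([-2.2, -1. ,  0. ]), np.float64(-36.4)), (array([-2.5,  1.1,  0. ]), np.float64(-36.6)), (array([1.6, 1.8, 0. ]), np.float64(-36.1)), (array([  4.9, -26.2,   0. ]), np.float64(-40.9))]
handle [nan nan nan]
  return _methods._mean(a, axis=axis, dtype=dtype,
  ret = um.true_divide(
```

View pics/c6.png

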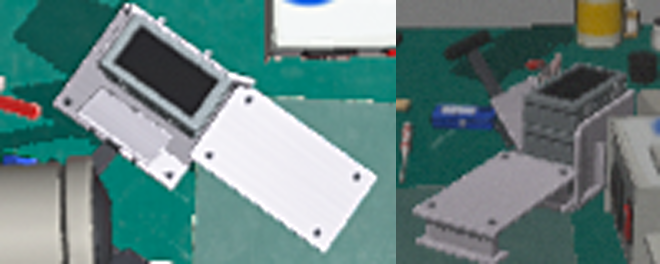

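Run:
```python
from pl import *
np.set_printoptions(suppress=True)
ws=[cloud(cam('side')) for _ in range(8)]
P=np.concatenate([w.reshape(-1,3) for w in ws]); P=P[~np.isnan(P[:,0])]
a=np.radians(SA); D=P[:,:2]*1000-[SX,SY]; X=D[:,0]*np.cos(a)+D[:,1]*np.sin(a);Y=-D[:,0]*np.sin(a)+D[:,1]*np.cos(a);Z=P[:,2]*1000
for lo,hi in((46,55),(55,68),(78,88),(88,100)):
    m=(abs(X)<22)&(Y<-45)&(Y>-75)&(Z>lo)&(Z<hi); print(lo,m.sum(),np.median(Y[m]).round(1),Y[m].mean().round(1), (Y[m]-0*X[m]).std().round(1))
print(sense()['time_s'])
```

```text
46 238 -53.6 -53.6 2.4
55 339 -53.0 -53.1 2.5
78 269 -53.7 -53.6 2.3
88 319 -53.6 -53.6 2.3
49.05
```

```bash
python3 -c "
from workcell import *
print(sign_off())"
```

```text
the job is handed in; nothing more can be done
None
```

The job is handed in at about 49 s: the three cases stand as one column squared against the back fence, the two upper cases were pushed onto the end fence (their ends flush to about 0.6 mm), the lever is back at rest, and the arm touched none of the bystanders. The fingertips sat about 38 mm higher than the pose readings said, so the first push passed over the feed case without touching it and I repeated it.

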